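# Refit the retaining clip on a microscope focus shaft

## Robot

A 6-joint arm with a two-finger parallel gripper is mounted at the origin on the work surface. World frame = base frame: x ahead of the robot, y to its left, z up, the work surface at z = 0. Lengths are in mm, angles in rad, forces in N, time in s.
With the tool pointing down it reaches from about 275 to 750 mm from the base axis. Payload 10.2 kg.
Tool frame: the origin (TCP) lies at the very end of the fingers, on their centre line; the grasp point (between the pads) lies 19 mm behind it; z points along the fingers, y is the line along which they close (so a half turn about z gives the same grasp; the last joint's range is limited). The gripper opens to 85 mm and grips with 20 to 120 N. Pads are 22 mm wide; open, the fingers measure 114 mm over their backs; the gripper's body (76 mm by 85 mm) begins 54 mm behind the grasp point. The pads swing forward as they close: fully open they stand 13 mm farther back than shut.
Start: joints at [-1.329, 0.313, 1.498, -0, 1.331, -0.223], TCP at [235.317, -469.316, 231.294] pointing down, gripper open.
Joint ranges: [-2.94, 2.94], [-0.97, 2.17], [0.19, 2.56], [-1.23, 4.37], [0.02, 3.11], [-2.88, 2.88]. Speed limits (rad/s): [2.39, 2.39, 3.01, 3.14, 3.14, 3.14].

## Interface

Orientations are given as a unit quaternion [w, x, y, z].
In Python, from rig import monitor, eyes, job gives the robot as it stands. The module is installed in compiled form; this text tells all that it offers.
- The arm moves only by the tool send_rows, never from a script. Its argument "targets" is one flat list of numbers, 7 for each row, row after row: the turn, a rotation vector about the tool's x, y, z in degrees, then the shift along the tool's x, y, z in units of 60 mm (1.0 is 60 mm), then the opening, from -1 (shut) to 1 (fully open), so that 0 is half open. A call has 1 to 5 rows; each row shifts and turns the commanded pose from where the row before left it, along the tool's axes as they then stand; what a row does not reach is not made up. A row lasts 1/8 s, in which the tool goes at most 62.5 mm and 10.7 degrees, less where a joint would pass 70% of its speed; a pose out of reach is approached as far as the arm can. A call is refused whole if a number of a shift passes 1 or a number of a turn 10.7, either way. A call with a gripper value outside its range is refused whole. The fingers move at their own pace and stop on an object; "newtons" is the grip in N (left out, the last holds). Time passes only in rows, so rows that do not move let the fingers close. It gives the time, the measured TCP pose, the force, the opening and the grip force at its end, in the units of the state.
- monitor.sense(): the state, without advancing time (a new reading comes with each control period).
- eyes.capture(name): name is "scene" or "side" or "wrist"; returns a dict with "img" (400x640x3 uint8, red, green, blue), "K" (3x3 intrinsics, pixels), "R" (3x3) and "t" (3): a world point X has camera coordinates R X + t. Camera axes: x right, y down, z forward; pixel columns grow to the right and rows downward; lengths in mm; the calibration is good to about 2 mm. The wrist camera is an equidistant fisheye: a pixel r from the principal point sees the ray r / f radians off the axis. A picture is of the moment at which its call begins. There is no depth.
- job.finish_job(): hands the job in; it is judged then, once.
The state is a dict: "time_s": time; "joints": joint angles; "dq": joint speeds; "tau": joint torques, N m; "eef_pos": TCP position; "ee_rot": TCP orientation; "force": force on the tool from outside, world axes, zero at the start; "wrist_torque": the same for the moment, N m; "grip_width": opening from 0.0 (shut) to 1.0 (fully open); "grip_force": force on a finger pad.
Only numpy, scipy, OpenCV 4.12 (cv2) and the standard library are available. Lean on these libraries where they do the work, as an engineer would, in place of code of your own. Each camera call takes 0.05 s, during which the arm holds its last target. There are 200 camera calls.

## Task

The focus drive of the microscope is out for service and the retaining clip is missing from the groove in its shaft. Of the three white spring clips standing on the bench, take the middle-sized one, hold it mouth down over the groove and push it straight down onto the shaft until it snaps fully home, then let go. Leave the smaller and the larger clip where they stand.

Things in the scene. Friction and masses are not known exactly. Their poses are not given: they have to be found in the camera images.
- clip: The middle-sized of 3 white plastic C clips, standing mouth down, tab up. Origin: bore centre, 27 mm above its feet; z up, y along the bore, x jaw to jaw. 20 mm thick (y). Grip tab 16 (x) by 20 (y) mm, z 22 to 58. Below it the C ring, 37 mm wide, with two spring jaws: throat 17 mm, splayed to a 40 mm mouth (50 outside) at z -27. 5 to 10 N down snaps it on; home: origin on the shaft axis. 55 g.
- groove (a point): Middle of the empty groove, on the axis of the level steel shaft, 105 mm above the bench. Groove 24 mm in diameter, 36 long, half-way between two beige bearing blocks of the fixed focus drive; shaft beside it 32 thick. y along the shaft to the black knobs (60 mm wide, from y 76), z up. Brass gear (50 mm wide) at y -37 to -25. Nothing stands over 32 mm above the axis; below, 89 mm are free.
- clip_small: The smallest of the three white clips, same shape, 56 mm tall and 16 mm thick: too small for this shaft, to be left alone. Origin: centre of its bore, 18 mm above its feet, axes as for the clip.
- clip_large: The largest of the three white clips, same shape, 117 mm tall and 24 mm thick: too big for this shaft, to be left alone. Origin: centre of its bore, 37 mm above its feet, axes as for the clip.
Mind the look-alikes: they are no part of the job. Leave any yellow look-alike of the clip alone.

How it is judged (in metres and radians):
At the end, for the whole second after the job is handed in: The middle-sized clip is snapped round the shaft in the groove, bore centre within 5 mm of the shaft axis and 11 mm of the groove's middle along it, bore within 12 degrees of the shaft's direction, at rest; small and large clips within 30 mm of where they stood (x of clip in the frame of groove between -0.005 and 0.005 m and z of clip in the frame of groove between -0.005 and 0.005 m and y of clip in the frame of groove between -0.011 and 0.011 m and angle between the y axis of clip and the y axis of groove, either way round below 0.21 rad and linear speed of clip below 0.02 m/s and distance of each of clip_small, clip_large from where it was at the start of the episode below 0.03 m); the robot touches nothing.
It fails at once if the small or the large clip is moved more than 40 mm from where it stood (distance of any of clip_small, clip_large from where it was at the start of the episode above 0.04 m).
It also fails if it takes over 32 s, if anything falls off the work surface, if the arm or the gripper's body presses on something with over 40 N, if the wrist force passes 120 N, or if a joint passes its speed limit or range.

## Working session

There is one attempt and no reset: what is moved stays moved. The work goes in short steps, Python scripts to look and compute and a tool call to move; the robot and the scene stay as the last step left them, time stands still between calls to the robot, and variables do not carry over. Pictures are saved under pics/ and viewed, at most 10 in all, crops included, and the job is handed in when it is done.

Besides the shell and the picture viewer there is one more tool, called after "Call:" by a JSON object that holds its "name" and its "arguments", one argument or row to a line. send_rows: Moves the arm, as the interface text tells. Its arguments: {"type":"object","properties":{"targets":{"type":"array","items":{"type":"number"}},"newtons":{"type":"number"}},"required":["targets"]}

```bash
mkdir -p pics
python3 - <<'E'
from rig import monitor, eyes
import cv2,numpy as np
s=monitor.sense();print(s)
ims=[]
for n in ("scene","side"):
    c=eyes.capture(n);np.savez(f"pics/{n}0.npz",**c)
    cv2.imwrite(f"pics/{n}0.png",c["img"][:,:,::-1]);print(n,c["K"].tolist(),(-c["R"].T@c["t"]).round(),c["R"].round(3).tolist())
E
```

```text
{'time_s': 0.0, 'joints': array([-1.32939394e+00,  3.13423485e-01,  1.49847283e+00,  3.08995404e-05,
        1.33100640e+00, -2.23350184e-01]), 'dq': array([ 0.00016976,  0.00116212, -0.00029228, -0.00103263, -0.00171968,
       -0.00046345]), 'tau': array([ 3.18526045e-04, -4.12266576e+01, -2.59740239e+01, -1.83261309e-04,
        4.11510759e-03,  1.75310663e-05]), 'eef_pos': array([ 235.25890812, -469.03476153,  230.7351935 ]), 'ee_rot': array([-6.55136592e-04,  9.73122545e-01,  2.30286957e-01,  9.09243448e-06]), 'force': array([-0.1818679 , -0.24203976, -0.32865692]), 'wrist_torque': array([ 0.01589024, -0.03992399,  0.02144563]), 'grip_force': 0.0, 'grip_width': 0.9973128306691829}
scene [[460.5661726207317, 0.0, 329.6436066015969], [0.0, 460.5661726207317, 196.16756953396128], [0.0, 0.0, 1.0]] [1175. -327.  797.] [[0.367, 0.93, -0.016], [0.671, -0.277, -0.688], [-0.644, 0.241, -0.726]]
side [[413.77641603391913, 0.0, 319.283521144997], [0.0, 413.77641603391913, 198.1220703968254], [0.0, 0.0, 1.0]] [ 511. -771.  605.] [[0.999, -0.051, 0.008], [-0.023, -0.582, -0.813], [0.046, 0.812, -0.582]]
```

View pics/scene0.png

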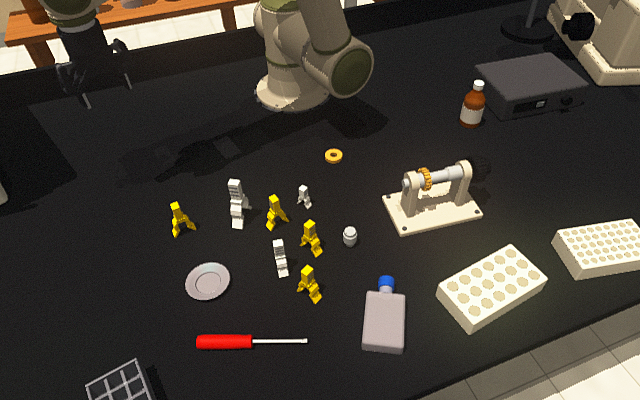

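View pics/side0.png

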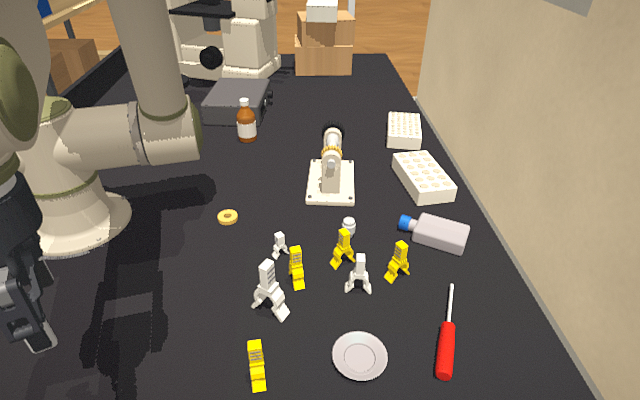

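The scene view shows the white clips: large at about (236,203), middle (280,257), small (304,196), with the focus drive's shaft running from (405,185) to (465,172). In the side view they are at (268,290), (359,273) and (280,244), with the drive at (331,165). I'll enlarge both targets.

```bash
cat > h.py <<'E'
import numpy as np,cv2
def load(n): return dict(np.load(f"pics/{n}.npz"))
def ray(c,uv):
    d=c["R"].T@np.linalg.inv(c["K"])@np.array([*uv,1.]); return -c["R"].T@c["t"],d/np.linalg.norm(d)
def onz(c,uv,z):
    o,d=ray(c,uv); return o+d*(z-o[2])/d[2]
def tri(ca,a,cb,b):
    o,d=ray(ca,a);p,e=ray(cb,b)
    s=np.linalg.lstsq(np.c_[d,-e],p-o,rcond=None)[0]
    x,y=o+d*s[0],p+e*s[1]; return (x+y)/2,np.linalg.norm(x-y)
E
python3 - <<'E'
from h import *
out=[]
for n,cl,sh in (("scene0",(255,230),(395,150)),("side0",(335,240),(300,120))):
    im=load(n)["img"][:,:,::-1]
    a=im[cl[1]:cl[1]+55,cl[0]:cl[0]+50]; b=im[sh[1]:sh[1]+55,sh[0]:sh[0]+100] if n=="scene0" else im[sh[1]:sh[1]+80,sh[0]:sh[0]+70]
    out.append((cv2.resize(a,None,fx=5,fy=5,interpolation=0),cv2.resize(b,None,fx=5,fy=5,interpolation=0)))
C=np.zeros((600,800,3),np.uint8)
def put(i,x,y):
    h,w=i.shape[:2];h=min(h,600-y);w=min(w,800-x);C[y:y+h,x:x+w]=i[:h,:w]
put(out[0][0],0,0);put(out[0][1],260,0);put(out[1][0],0,290);put(out[1][1][:310],260,290)
cv2.imwrite("pics/mos.png",C)
for n in ("scene0","side0"):
    c=load(n);hsv=cv2.cvtColor(c["img"],cv2.COLOR_RGB2HSV)
    m=cv2.inRange(hsv,(0,0,90),(180,60,255))
    k,l,st,ce=cv2.connectedComponentsWithStats(m)
    for i in range(1,k):
        if 40<st[i,4]<1500 and 150<st[i,0]<400 and 150<st[i,1]<330: print(n,st[i],ce[i].round(1))
E
```

```text
scene0 [227 178  25  52 654] [236.9 203.1]
scene0 [297 184  15  25 190] [303.9 196.3]
scene0 [343 226  14  19 214] [349.3 235.1]
scene0 [272 239  17  39 383] [280.2 258. ]
scene0 [ 185  262   45   38 1328] [207.1 280.7]
side0 [341 216  15  23 191] [349.1 224.4]
side0 [271 231  19  29 295] [279.  244.6]
side0 [344 253  28  42 571] [358.7 274.6]
side0 [ 251  258   39   65 1194] [270.  290.3]
```

View pics/mos.png

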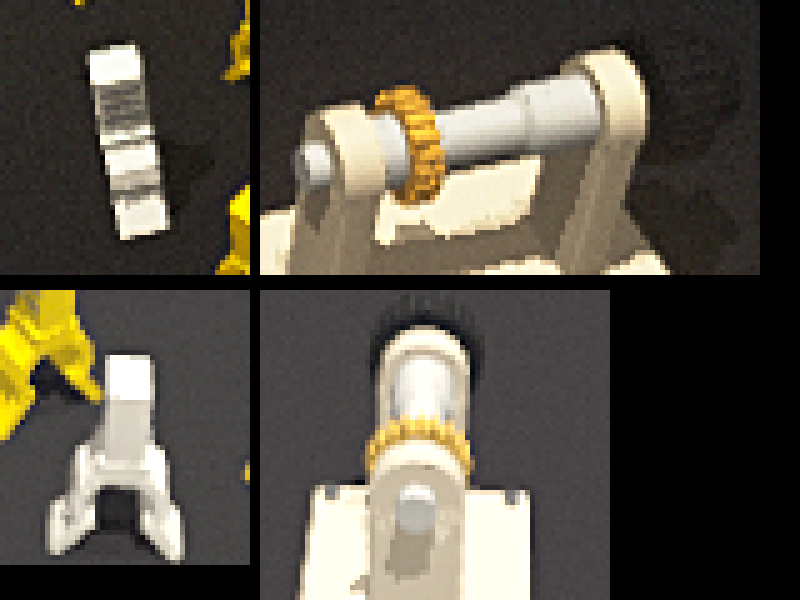

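The mosaic gives these positions:
- **Middle clip:** its tab-top centre is at (278,243) in scene and (361,257.6) in side. Its front feet in side are at (345.4,292.4) and (370.4,293.6).
- **Shaft:** the stub end is at (405.2,183) in scene and (331,163) in side. The far groove step is at about (447,174) in scene.

Run:
```python
from h import *
a=load("scene0");b=load("side0");np.set_printoptions(precision=1,suppress=True)
print("midtop",tri(a,(278,243),b,(361,257.6)),onz(a,(278,243),85),onz(b,(361,257.6),85))
f=[onz(b,p,0) for p in((345.4,292.4),(370.4,293.6))];d=f[1]-f[0];print("feet",f,np.linalg.norm(d),np.degrees(np.arctan2(d[1],d[0])))
print("stub",tri(a,(405.2,183),b,(331,163)))
print("step z105",onz(a,(447.4,174),105))
print("large,small",onz(a,(235,183),117),onz(b,(267,266),117),onz(a,(304,187.5),56),onz(b,(279,235),56))
# base plate: rectify to z~10 and brightness mask, scene
for c,n,roi in((a,"scene",(375,150,490,240)),(b,"side",(300,140,360,210))):
    hsv=cv2.cvtColor(c["img"],cv2.COLOR_RGB2HSV);m=cv2.inRange(hsv,(8,15,120),(35,110,255))
    x0,y0,x1,y1=roi;mm=np.zeros_like(m);mm[y0:y1,x0:x1]=m[y0:y1,x0:x1]
    ct=max(cv2.findContours(mm,0,1)[0],key=cv2.contourArea)
    h=cv2.approxPolyDP(cv2.convexHull(ct),2.5,True)[:,0]
    print(n,[(p.tolist(),onz(c,p,14)[:2].round().tolist()) for p in h])
```

```text
midtop (array([ 618.5, -229. ,   81.7]), np.float64(0.18736672800650309)) [ 621.1 -229.5   85. ] [ 617.7 -232.3   85. ]
feet [array([ 592.8, -237.5,    0. ]), array([ 640.1, -242.5,    0. ])] 47.497463334232556 -6.120965408019748
stub (array([585.5,  65.4, 105.6]), np.float64(0.9974133300544461))
step z105 [595.8 162.1 105. ]
large,small [ 459.6 -271.   117. ] [ 453.8 -278.5  117. ] [ 469.6 -124.5   56. ] [ 466.4 -130.    56. ]
scene [([467, 160], [495.0, 298.0]), ([482, 215], [664.0, 228.0]), ([400, 236], [648.0, 30.0]), ([382, 196], [526.0, 47.0]), ([406, 172], [475.0, 137.0])]
side [([353, 160], [662.0, 234.0]), ([352, 206], [634.0, 18.0]), ([305, 202], [522.0, 39.0]), ([311, 159], [544.0, 244.0]), ([330, 149], [602.0, 300.0])]
```

The numbers hold up. The middle clip is at about (618,-230), with its top at 82 mm against the stated 85 and its feet 47.5 mm apart against 50, jaw axis at about -6°. The stub is 105.6 mm high against 105. The shaft runs at about 84° and the groove is near (594,144). So I turn the tool by -57.4° about its z, then move over the clip at the current height.

Call:
{"name": "send_rows", "arguments": {
  "targets": [0,0,-10.7,0,0,0,1,0,0,-10.7,0,0,0,1,0,0,-10.7,0,0,0,1,0,0,-10.7,0,0,0,1,0,0,-10.7,0,0,0,1]
}}

```text
time_s: 0.72
eef_pos: [235.3, -469.2, 231.0]
ee_rot: [-0.0, 0.763, 0.646, 0.0]
force: [0.4, -0.3, 0.5]
grip_width: 1.003
grip_force: 0.0
```

Call:
{"name": "send_rows", "arguments": {
  "targets": [0,0,-3.9,0,0,0,1,0,0,0,0.578,0.742,0,1,0,0,0,0.578,0.742,0,1,0,0,0,0.578,0.742,0,1,0,0,0,0.578,0.742,0,0.3]
}}

```text
time_s: 1.35
eef_pos: [428.2, -348.6, 231.1]
ee_rot: [-0.0, 0.743, 0.669, -0.0]
force: [0.2, -0.2, -0.1]
grip_width: 0.818
grip_force: 0.0
```

Call:
{"name": "send_rows", "arguments": {
  "targets": [0,0,0,0.578,0.742,0,0.3,0,0,0,0.578,0.742,0,0.3,0,0,0,0.578,0.742,0,0.3,0,0,0,0.578,0.742,0,0.3,0,0,0,0,0,0,0.3]
}}

```text
time_s: 1.98
eef_pos: [620.3, -227.7, 229.7]
ee_rot: [-0.001, 0.742, 0.671, -0.0]
force: [-2.0, -1.3, -0.8]
grip_width: 0.649
grip_force: 0.0
```

Run:
```python
from rig import monitor, eyes
import cv2,numpy as np
s=monitor.sense();print(s["time_s"],s["eef_pos"],s["ee_rot"],s["grip_width"])
c=eyes.capture("wrist");np.savez("pics/w1.npz",**c)
cv2.imwrite("pics/w1.png",c["img"][:,:,::-1]);print(c["K"].round(1).tolist(),(-c["R"].T@c["t"]).round(),c["R"].round(3).tolist())
```

```text
1.975 [ 620.34651658 -227.72154679  229.71550327] [-9.02858199e-04  7.41555481e-01  6.70890938e-01 -4.03054633e-05] 0.6494152318291045
[[309.7, 0.0, 318.3], [0.0, 309.7, 198.5], [0.0, 0.0, 1.0]] [ 629. -146.  372.] [[0.995, -0.1, 0.001], [-0.095, -0.945, 0.314], [-0.031, -0.313, -0.949]]
```

View pics/w1.png

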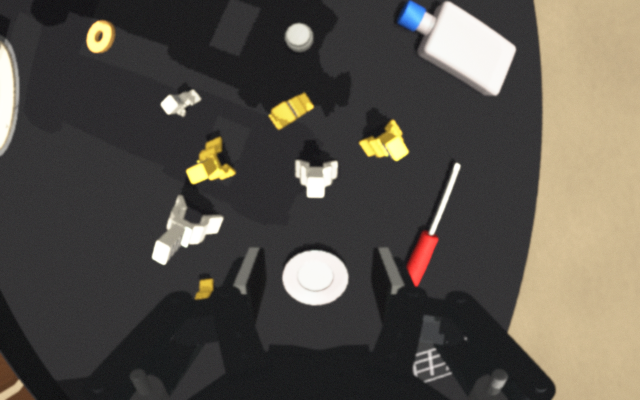

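The wrist view shows the middle clip at about (316,178), square to the image, with the yellow look-alikes clear of the finger path. I'll enlarge it for the tab corners and the yaw.

```bash
cat >> h.py <<'E'
def fray(c,uv):
    K=c["K"];v=(np.array(uv,float)-K[:2,2])/K[0,0];r=np.linalg.norm(v)+1e-12
    d=np.array([*(v/r*np.sin(r)),np.cos(r)]);return -c["R"].T@c["t"],c["R"].T@d
def fonz(c,uv,z):
    o,d=fray(c,uv);return o+d*(z-o[2])/d[2]
E
python3 - <<'E'
from h import *
c=load("w1")
cv2.imwrite("pics/w1c.png",cv2.resize(c["img"][150:205,285:350,::-1],None,fx=10,fy=10,interpolation=0))
E
```

```text
(no output)
```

View pics/w1c.png

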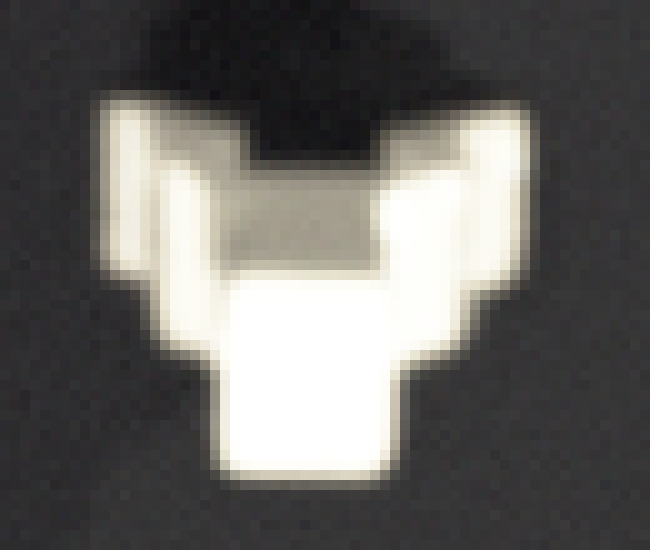

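The crop shows the tab top spanning about x 222–392 and y 275–475 at 10x, with the foot corners at (105,275) and (525,283).

Run:
```python
from h import *
np.set_printoptions(precision=1,suppress=True)
c=load("w1");P=lambda x,y,z:fonz(c,(285+x/10-.5,150+y/10-.5),z)
t=[P(*p,85) for p in((228,275),(388,275),(222,475),(390,475))];ctr=np.mean(t,0);print(t,"centre",ctr)
f=[P(*p,0) for p in((105,275),(525,283),(102,97),(532,105))];print(f,"feetmid",np.mean(f,0))
an=lambda d:np.degrees(np.arctan2(d[1],d[0]))
print("yaws",an(t[1]-t[0]),an(t[3]-t[2]),an(f[1]-f[0]),an(f[3]-f[2]))
w,x,y,z=-.0009,.7416,.6709,0
print("tool y yaw",np.degrees(2*np.arctan2(y,x))-90)
```

```text
[array([ 611.3, -218.2,   85. ]), array([ 626.5, -219.7,   85. ]), array([ 608.5, -238.1,   85. ]), array([ 624.8, -239.8,   85. ])] centre [ 617.8 -228.9   85. ]
[array([ 590.9, -237.9,    0. ]), array([ 642.7, -244.2,    0. ]), array([ 593.2, -215.6,    0. ]), array([ 645.4, -221.8,    0. ])] feetmid [ 618.  -229.9    0. ]
yaws -5.750499961830526 -5.728092850242273 -6.871536161152059 -6.844470206630404
tool y yaw -5.730879770368119
```

Centre at about (617.9,-229.3), yaw about -6.2°; the tool is within 0.5° of that and about 1 mm off. I descend to TCP z ≈ 52 and check before gripping.

Call:
{"name": "send_rows", "arguments": {
  "targets": [0,0,0,0,0,0.75,0,0,0,0,0,0,0.75,0,0,0,0,0,0,0.75,0,0,0,0,0,0,0.5,0,0,0,0,0,0,0.24,0]
}}

```text
time_s: 2.65
eef_pos: [617.0, -231.1, 50.4]
ee_rot: [-0.001, 0.743, 0.669, -0.0]
force: [-0.1, 0.6, -0.2]
grip_width: 0.501
grip_force: 0.0
```

Call:
{"name": "send_rows", "arguments": {
  "targets": [0,0,0,0,0,0,0,0,0,0,0,0,0,0]
}}

```text
time_s: 2.9
eef_pos: [618.9, -231.0, 53.5]
ee_rot: [0.001, 0.743, 0.669, 0.0]
force: [0.6, -0.5, -0.6]
grip_width: 0.503
grip_force: 0.0
```

Call:
{"name": "send_rows", "arguments": {
  "targets": [0,0,0,0,0,0,-1,0,0,0,0,0,0,-1,0,0,0,0,0,0,-1,0,0,0,0,0,0,-1,0,0,0,0,0,0,-1],
  "newtons": 60
}}

```text
time_s: 3.52
eef_pos: [618.7, -230.5, 52.5]
ee_rot: [0.0, 0.743, 0.669, 0.0]
force: [-0.2, 0.5, 5.3]
grip_width: 0.175
grip_force: 61.0
```

Call:
{"name": "send_rows", "arguments": {
  "targets": [0,0,0,0,0,0,-1,0,0,0,0,0,-0.3,-1,0,0,0,0,0,-0.8,-1,0,0,0,0,0,-0.8,-1,0,0,0,0,0,-0.8,-1]
}}

```text
time_s: 4.15
eef_pos: [618.1, -230.2, 216.4]
ee_rot: [0.0, 0.743, 0.669, 0.0]
force: [0.7, -0.2, -0.9]
grip_width: 0.177
grip_force: 60.3
```

The clip is gripped (15 mm opening against the 16 mm tab) and lifted. I stop about 90 mm short of the groove so the wrist camera looks straight down on the shaft.

Call:
{"name": "send_rows", "arguments": {
  "targets": [0,0,0,0.94,-0.16,0,-1,0,0,0,0.94,-0.16,0,-1,0,0,0,0.94,-0.16,0,-1,0,0,0,0.94,-0.16,0,-1,0,0,0,0.94,-0.16,0,-1]
}}

```text
time_s: 4.78
eef_pos: [599.5, 56.9, 214.8]
ee_rot: [0.0, 0.743, 0.669, 0.0]
force: [0.8, 0.2, -0.1]
grip_width: 0.173
grip_force: 60.3
```

Call:
{"name": "send_rows", "arguments": {
  "targets": [0,0,0,0,0,0,-1,0,0,0,0,0,0,-1,0,0,0,0,0,0,-1]
}}

```text
time_s: 5.15
eef_pos: [600.1, 53.8, 214.1]
ee_rot: [0.0, 0.744, 0.669, -0.0]
force: [0.2, 0.1, -0.4]
grip_width: 0.176
grip_force: 60.3
```

Run:
```python
from rig import monitor, eyes
import cv2,numpy as np
s=monitor.sense();print(s["time_s"],s["eef_pos"],s["ee_rot"],s["grip_width"])
c=eyes.capture("wrist");np.savez("pics/w2.npz",**c)
cv2.imwrite("pics/w2.png",c["img"][:,:,::-1]);print((-c["R"].T@c["t"]).round())
```

```text
5.15 [600.12110311  53.77247485 214.06045461] [ 7.32009997e-05  7.43514053e-01  6.68720305e-01 -4.02482679e-05] 0.17550675609295588
[609. 135. 356.]
```

View pics/w2.png

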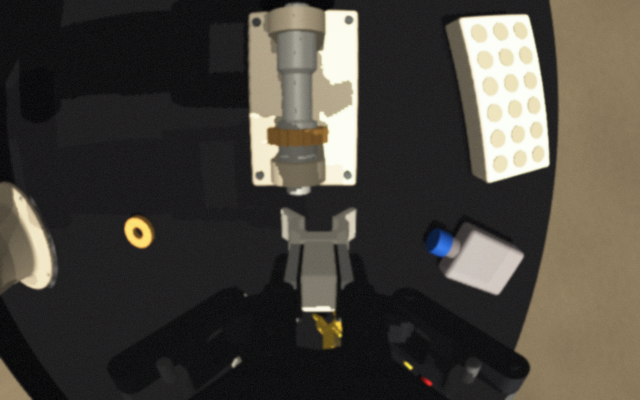

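The wrist view shows the shaft vertical in the image at column about 298, with the groove between the step at row about 72 and the gear at row 127–145. The held clip is at about (318,255). I'll crop in for precise edges.

Run:
```python
from h import *
c=load("w2")
cv2.imwrite("pics/w2c.png",cv2.resize(c["img"][0:195,240:365,::-1],None,fx=3,fy=3,interpolation=0))
```

```text
(no output)
```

View pics/w2c.png

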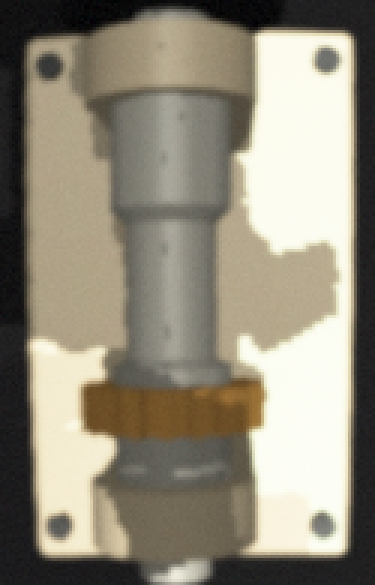

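The crop shows the thick-shaft step edges at rows of about 209 and 362 (3x) with the axis at column 170, and the plate bolts at (50,66), (326,60), (60,525) and (322,525).

Run:
```python
from h import *
np.set_printoptions(precision=1,suppress=True)
c=load("w2");P=lambda x,y,z:fonz(c,(240+x/3-.33,y/3-.33),z)
an=lambda d:np.degrees(np.arctan2(d[1],d[0]))
e=[P(170.5,209,121),P(170.5,362,121)];print("edges",e,np.linalg.norm(e[0]-e[1]))
a=[P(x,y,105) for x,y in((171,110),(170,215),(170.5,360))];print("axis",a,an(a[0]-a[2]),an(a[1]-a[2]))
w=[P(x,y,105) for x,y in((124,225),(216,225),(128,350),(213,350))];print("width",np.linalg.norm(w[1]-w[0]),np.linalg.norm(w[3]-w[2]))
b=[P(x,y,16) for x,y in((50,66),(326,60),(60,525),(322,525))];print("bolts",b,"mean",np.mean(b,0),an(b[0]-b[2]),an(b[1]-b[3]))
g=[P(x,y,105) for x,y in((83,408),(263,405))];print("gear",g,np.linalg.norm(g[1]-g[0]),np.mean(g,0))
# clip in hand: tab top corners
print("tab top",fonz(c,(319,307),248))
```

```text
edges [array([595.8, 159.7, 121. ]), array([591.4, 121.1, 121. ])] 38.8554704390845
axis [array([597.9, 188.6, 105. ]), array([594.6, 159.7, 105. ]), array([590.3, 120.6, 105. ])] 83.58690680303131 83.7395228635871
width 24.408607883930628 22.85099540725704
bolts [array([552.1, 231.3,  16. ]), array([651.3, 221.2,  16. ]), array([534.1,  58.5,  16. ]), array([633.1,  47.7,  16. ])] mean [592.6 139.7  16. ] 84.03384192354332 84.01130506045652
gear [array([564.9, 110.5, 105. ]), array([613.7, 105.7, 105. ])] 48.985826597159125 [589.3 108.1 105. ]
tab top [600.4  49.9 248. ]
```

Groove edges, bolts and gear agree: the groove middle is at about (592.5,140) and the shaft at 84.0°, matching the tool. I move over it, descend to TCP z ≈ 178 and check from the fixed cameras.

Call:
{"name": "send_rows", "arguments": {
  "targets": [0,0,0,0.703,-0.137,0,-1,0,0,0,0.703,-0.137,0,-1,0,0,0,0,0,0,-1,0,0,0,0,0,0.3,-1,0,0,0,0,0,0.3,-1]
}}

```text
time_s: 5.82
eef_pos: [592.8, 139.1, 177.5]
ee_rot: [0.0, 0.743, 0.669, -0.0]
force: [0.2, 0.1, -0.9]
grip_width: 0.183
grip_force: 60.3
```

Call:
{"name": "send_rows", "arguments": {
  "targets": [0,0,0,0,0,0,-1,0,0,0,0,0,0,-1]
}}

```text
time_s: 6.08
eef_pos: [592.9, 139.8, 178.8]
ee_rot: [0.0, 0.743, 0.669, 0.0]
force: [-0.0, -1.2, -0.6]
grip_width: 0.177
grip_force: 60.3
```

Run:
```python
from rig import monitor, eyes
from h import *
s=monitor.sense();print(s["time_s"],s["eef_pos"],s["ee_rot"],s["force"])
L=[]
for n,(x,y,w,h) in (("scene",(390,110,100,130)),("side",(295,90,75,120))):
    c=eyes.capture(n);np.savez(f"pics/{n}3.npz",**c)
    L.append(cv2.resize(c["img"][y:y+h,x:x+w,::-1],(w*4,h*4),interpolation=0))
H=max(i.shape[0] for i in L)
cv2.imwrite("pics/m3.png",np.hstack([np.pad(i,((0,H-i.shape[0]),(0,0),(0,0))) for i in L]))
```

```text
6.075 [592.91761684 139.83721327 178.7612735 ] [4.11356735e-04 7.43302132e-01 6.68955601e-01 4.19266596e-04] [-0.01258103 -1.18386925 -0.57728936]
```

View pics/m3.png

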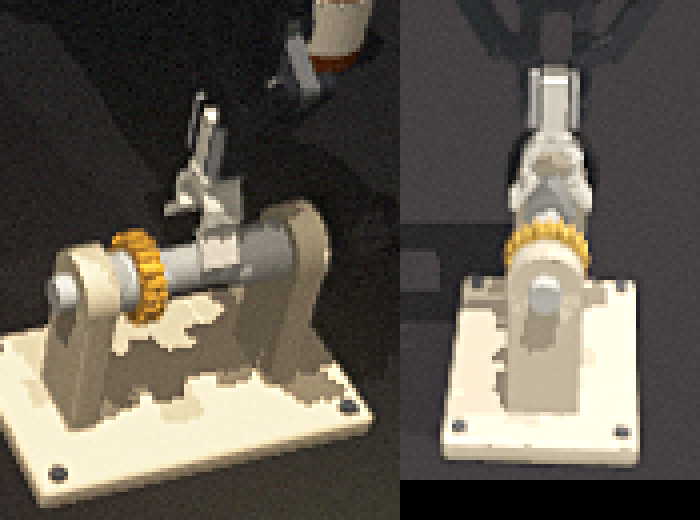

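Scene crop: the clip hangs straddling the shaft inside the groove, between the gear and the far step. Side crop: the jaws span columns 512–592, centred over the shaft. I lower it gently.

Call:
{"name": "send_rows", "arguments": {
  "targets": [0,0,0,0,0,0.2,-1,0,0,0,0,0,0.2,-1,0,0,0,0,0,0.1,-1,0,0,0,0,0,0,-1]
}}

```text
time_s: 6.68
eef_pos: [592.2, 140.7, 147.3]
ee_rot: [-0.0, 0.743, 0.669, -0.0]
force: [0.2, -0.3, -0.8]
grip_width: 0.177
grip_force: 60.5
```

Call:
{"name": "send_rows", "arguments": {
  "targets": [0,0,0,0,0,0.1,-1,0,0,0,0,0,0.1,-1,0,0,0,0,0,0,-1]
}}

```text
time_s: 7.05
eef_pos: [592.2, 140.7, 135.5]
ee_rot: [-0.0, 0.743, 0.669, -0.0]
force: [0.1, 1.0, -1.3]
grip_width: 0.175
grip_force: 60.3
```

Call:
{"name": "send_rows", "arguments": {
  "targets": [0,0,0,0,0,0.05,-1,0,0,0,0,0,0.05,-1,0,0,0,0,0,0,-1,0,0,0,0,0,0,-1]
}}

```text
time_s: 7.55
eef_pos: [592.3, 140.7, 130.5]
ee_rot: [0.0, 0.743, 0.669, -0.0]
force: [-2.9, -0.1, 6.8]
grip_width: 0.175
grip_force: 61.3
```

Call:
{"name": "send_rows", "arguments": {
  "targets": [0,0,0,0,0,0.03,-1,0,0,0,0,0,0,-1,0,0,0,0,0,0,-1]
}}

```text
time_s: 7.92
eef_pos: [592.4, 140.7, 130.4]
ee_rot: [0.0, 0.743, 0.669, 0.0]
force: [-8.8, -1.0, 18.9]
grip_width: 0.18
grip_force: 63.1
```

The tool stopped hard at TCP z 130.4, matching home (105 + 25), and the force rose to 19 N, past the 10 N snap. I release, rise straight up and look.

Call:
{"name": "send_rows", "arguments": {
  "targets": [0,0,0,0,0,0,-0.2,0,0,0,0,0,0,0,0,0,0,0,0,0,0,0,0,0,0,0,0,0]
}}

```text
time_s: 8.43
eef_pos: [592.4, 140.7, 127.8]
ee_rot: [-0.0, 0.743, 0.669, -0.0]
force: [0.2, -0.4, 0.0]
grip_width: 0.503
grip_force: 0.0
```

Call:
{"name": "send_rows", "arguments": {
  "targets": [0,0,0,0,0,-0.4,0,0,0,0,0,0,-0.8,0,0,0,0,0,0,-0.8,0,0,0,0,-0.9,0,0,0,0,0,0,-0.9,0,0,0]
}}

```text
time_s: 9.05
eef_pos: [581.0, 32.3, 248.4]
ee_rot: [0.0, 0.743, 0.67, 0.0]
force: [0.4, 0.3, 0.0]
grip_width: 0.497
grip_force: 0.0
```

Call:
{"name": "send_rows", "arguments": {
  "targets": [0,0,0,0,0,0,0,0,0,0,0,0,0,0]
}}

```text
time_s: 9.3
eef_pos: [581.2, 33.6, 248.1]
ee_rot: [-0.0, 0.743, 0.669, 0.0]
force: [0.5, -0.1, 0.4]
grip_width: 0.502
grip_force: 0.0
```

Run:
```python
from rig import monitor, eyes
from h import *
s=monitor.sense();print(s["time_s"],s["eef_pos"],s["force"])
L=[]
for n,(x,y,w,h) in (("scene",(390,110,100,130)),("side",(295,90,75,120))):
    c=eyes.capture(n);np.savez(f"pics/{n}4.npz",**c)
    L.append(cv2.resize(c["img"][y:y+h,x:x+w,::-1],(w*4,h*4),interpolation=0))
    o=load(n+"0");q=[(235,183),(304,196)] if n=="scene" else [(268,290),(280,244)]
    for u,v in q:
        p=np.abs(c["img"][v-20:v+20,u-10:u+10].astype(int)-o["img"][v-20:v+20,u-10:u+10]).mean();print(n,u,v,p.round(1))
H=max(i.shape[0] for i in L)
cv2.imwrite("pics/m4.png",np.hstack([np.pad(i,((0,H-i.shape[0]),(0,0),(0,0))) for i in L]))
```

```text
9.3 [581.21346924  33.55784357 248.08685255] [ 0.46800953 -0.09690288  0.36458849]
scene 235 183 3.4
scene 304 196 3.6
side 268 290 5.4
side 280 244 4.6
```

View pics/m4.png

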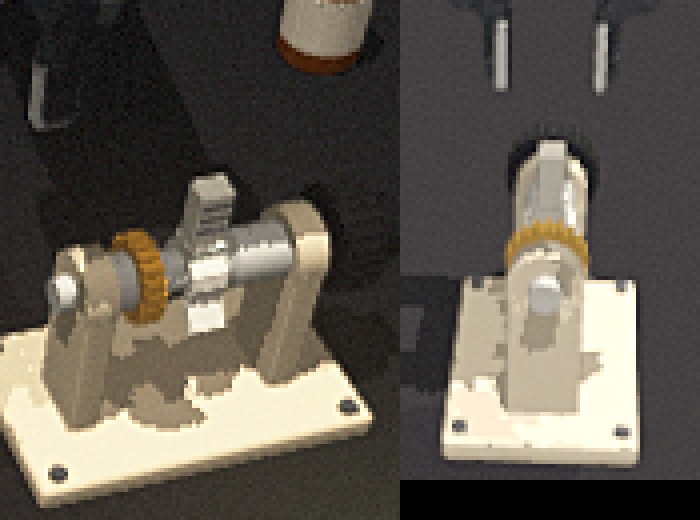

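The clip sits upright round the shaft in the groove, with its jaws below it. Its tab-top centre is at (443,155.5) in scene and (333.2,127) in side. I triangulate that to check the height: home means z ≈ 163.

Run:
```python
from h import *
a=load("scene4");b=load("side4")
print(tri(a,(443,155.5),b,(333.2,127)))
# feet-bottom near edge, scene crop (208,332): 27 below axis -> z 78
print(onz(a,(390+208/4,110+331/4),78))
```

```text
(array([594.34761839, 141.05621277, 162.82711724]), np.float64(1.8278138770445482))
[619.19458177 139.6418815   78.        ]
```

Tab top is at (594,141,163), against (592.5,140,163) expected. The outer foot is 25 mm out at 27 mm below the axis, also as it should be. The clip is fully home, the arm is clear and the other two clips haven't moved, so I hand it in.

```bash
python3 -c "
from rig import job
print(job.finish_job())"
```

```text
the job is handed in; nothing more can be done
None
```

The middle clip is snapped home in the groove, measured within about 2 mm of the groove's middle; the small and large clips look unmoved, the arm is clear, and the job was handed in at about 9.4 s (hand-in returned no verdict).

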